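# Stand the slumped photo block back up beside its twin

### The arm

A 7-joint arm with a two-finger parallel gripper is mounted at the origin on the work surface. World frame = base frame: x ahead of the robot, y to its left, z up, the work surface at z = 0. Lengths are in m, angles in rad, forces in N, time in s.
With the tool pointing down it reaches from about 0.4 to 0.875 m from the base axis. Payload 19.3 kg.
Tool frame: the origin (TCP) lies between the finger pads; the fingertips stand 17 mm ahead of it and the grasp point (between the pads) lies 2 mm behind it; z points along the fingers, y is the line along which they close (so a half turn about z gives the same grasp; the last joint's range is limited). The gripper opens to 85 mm and grips with 20 to 120 N. Pads are 22 mm wide; open, the fingers measure 114 mm over their backs; the gripper's body (76 mm by 85 mm) begins 54 mm behind the grasp point. The pads swing forward as they close: fully open they stand 13 mm farther back than shut.
Start: joints at [-1.246, 0.521, -0.036, 1.599, 0.021, 1.021, -0.113], TCP at [0.24, 0.577, 0.213] pointing down, gripper open.
Joint ranges: [-2.91, 2.91], [-0.3, 2.13], [-1.5, 1.42], [0.17, 2.43], [-1.26, 4.41], [0.16, 1.93], [-2.52, 2.52]. Speed limits (rad/s): [1.89, 1.89, 2.39, 2.39, 3.01, 3.01, 3.01].

### API

Orientations are given as [roll, pitch, yaw] about the fixed x, y, z axes, in that order (R = Rz(yaw) Ry(pitch) Rx(roll)).
In Python, from workcell import bot gives the robot as it stands.
- The arm moves only by the shell command python3 -m inch 'ROWS' [FORCE]. ROWS is JSON, a list of rows, each a list of 7 numbers: the shift along the tool's x, y, z in units of 200 mm (1.0 is 200 mm), then the turn, a rotation vector about the tool's x, y, z in units of 90 degrees (1.0 is 90 degrees), then the opening, from 0 (shut) to 1 (fully open). In form: [[x, y, z, rx, ry, rz, grip], ...]. A call has 1 to 20 rows; each row is the pose to reach, as a shift and turn from the pose commanded when the call began, along the tool's axes at that moment; what a row does not reach only later rows make up. A row lasts 1/8 s, in which the tool goes at most 62.5 mm and 10.7 degrees, less where a joint would pass 70% of its speed; a pose out of reach is approached as far as the arm can. A call with a number of a shift or a turn outside -1 to 1 is refused whole. A call with a gripper value outside its range is refused whole. The fingers move at their own pace and stop on an object; FORCE is the grip in N (left out, the last holds). Time passes only in rows, so rows that repeat a pose let the fingers close. It gives the time, the measured TCP pose, the force, the opening and the grip force at its end, in the units of the state.
- bot.observe(): the state, without advancing time (a new reading comes with each control period).
- bot.grab_frame(name): name is "side" or "top" or "wrist"; returns a dict with "img" (420x560x3 uint8, red, green, blue), "z_map" (420x560 float32, m along the optical axis (not along the pixel's ray), 0 where there is no reading), "vfov" (degrees; the focal length in pixels is half the picture's height over the tangent of half this angle, whatever the lens; pixels are square), "cx", "cy" (the principal point, pixels), "rvec" (rotation vector, rad) and "tvec" (3), from world to camera coordinates, as OpenCV has them. Camera axes: x right, y down, z forward; pixel columns grow to the right and rows downward; lengths in m; the calibration is good to about 2 mm. The wrist camera is an equidistant fisheye: a pixel r from the principal point sees the ray r / f radians off the axis. A picture is of the moment at which its call begins.
- bot.job_done(): hands the job in; it is judged then, once.
The state is a dict: "clock": time; "qpos": joint angles; "qd": joint speeds; "joint_efforts": joint torques, N m; "position": TCP position; "tool_rot": TCP orientation; "force": force on the tool from outside, world axes, zero at the start; "moment": the same for the moment, N m; "grip_width": finger opening in m; "finger_force": force on a finger pad.
Only numpy, scipy, OpenCV 4.12 (cv2) and the standard library are available. Lean on these libraries where they do the work, as an engineer would, in place of code of your own. Each camera call takes 0.05 s, during which the arm holds its last target. There are 200 camera calls.

### The job

The brown photo block has slumped back against the albums: push it up from behind so that it stands upright on the cork runner again, and push it along sideways until it stands right up against the white photo block, the two in line like one row. Do it all by pushing - pick nothing up, do not knock either block over, leave the white block standing where it is, give or take a nudge, and do not disturb the other things on the table.

Things in the scene. Friction and masses are not known exactly. Their poses are not given: they have to be found in the camera images.
- albums: Two photo albums stacked flat (grey on blue), a 4 mm thick cork runner along their far side; one fixed unit. Origin on the table (z = 0), mid-length, below the line where the blocks' back lower edges start; x points across the runner, away from albums and robot (turned up to 0.35 rad), y along it. Runner: x -22 to 78, y -230 to 230 mm. Albums: x -208 to -28, y -180 to 180, top at z 44 mm.
- album_edge (a point): Middle of the albums' upper edge next to the runner (x -28, y 0, z 44 mm in the albums' frame); the brown block's back leans on this edge, which runs along y.
- brown_block: Dark brown wooden photo block, loose, 0.15 to 0.31 kg. Origin: middle of the lower edge of its back; it fills x 0 to 32 (thickness), y -50 to 50, z 0 to 100 mm; picture on the +x face. Starts with its back lower edge on the runner at albums x = 0, leaning back 0.61 rad towards the albums and robot, to either side of the white block. Upright, its origin is at z 4 mm, its top at z 104 mm.
- brown_top (a point): Middle of the brown block's upper back edge. At the start it overhangs the albums: 57 mm behind the lower back edge, z 86 mm, about 40 mm of free height above the albums. Pushed away from the albums here, the block pivots about its lower back edge; from a lean of about 0.3 rad it drops upright by itself.
- white_block: White photo block of the same size and with the same origin and axes, 0.15 to 0.31 kg, loose, standing upright on the runner with its back lower edge on albums x = 0. The free gap between the two blocks is 30 to 100 mm at the start.
- mug: Grey-blue mug with a dark band, 82 mm across, 90 mm high, handle on its +y side; origin under its centre. Bystander.
- candle: Amber glass candle jar with a wooden lid, 68 mm across, 75 mm high; origin under its centre. Bystander.
- toy_car: Red toy car, 54 mm by 100 mm (along y), 55 mm high; origin under its centre. Bystander.
- remote: Black remote control, 45 mm by 160 mm (along y), 18 mm thick, lying on top of the albums near their robot-side edge; origin under its centre. Bystander.
- plant: Small plant in a terracotta pot, 88 mm across, leaves to 145 mm high; origin under its centre. Bystander.
Things that resemble listed ones, but are neither listed nor needed, are in the scene too. Leave any blue look-alike of the white_block alone.

How it is judged:
By the outcome, as a careful person would: the job done as asked, in the order asked, and still so for the second after the job is handed in, with the robot touching nothing.
It also fails if it takes over 54 s, if anything falls off the work surface, if the arm or the gripper's body presses on something with over 40 N, if the wrist force passes 120 N, or if a joint passes its speed limit or range.

## Working session

There is one attempt and no reset: what is moved stays moved. The work goes in short steps, Python scripts to look and compute and a shell command to move; the robot and the scene stay as the last step left them, time stands still between calls to the robot, and variables do not carry over. Pictures are saved under pics/ and viewed, at most 10 in all, crops included, and the job is handed in when it is done.

```bash
mkdir -p pics; cat > h.py <<'E'
import numpy as np, cv2
from workcell import bot
from scipy.spatial.transform import Rotation as Rn
def grab(n,save=None):
    f=bot.grab_frame(n)
    if save: cv2.imwrite('pics/%s.png'%save,f['img'][:,:,::-1])
    return f
def cam(f):
    R=cv2.Rodrigues(np.array(f['rvec'],float))[0]; t=np.array(f['tvec'],float).ravel()
    F=210/np.tan(np.radians(f['vfov'])/2); return R,t,F
def cloud(f):
    "world points per pixel from the depth map (pinhole cameras)"
    R,t,F=cam(f); v,u=np.mgrid[0:420,0:560]; z=f['z_map']
    P=np.stack([(u-f['cx'])*z/F,(v-f['cy'])*z/F,z],-1)
    W=(P-t)@R; W[z==0]=np.nan; return W
def ray(f,u,v,h):
    R,t,F=cam(f); d=np.array([(u-f['cx'])/F,(v-f['cy'])/F,1])@R; c=-t@R
    return c+d*(h-c[2])/d[2]
E
python3 - <<'E'
from h import *
for n in('top','side'):
    f=grab(n,n+'0'); R,t,F=cam(f); print(n,-t@R,F,f['cx'],f['cy'])
s=bot.observe(); print(s)
E
```

```text
top [0.44430262 0.02558783 1.21275104] 435.0686860436216 278.81430787611095 210.56487032448922
side [ 0.1884005  -0.90660034  0.74508208] 379.9361393735483 277.32499638900885 212.75080811639478
{'clock': 0.1, 'qpos': array([-1.24620332,  0.52196154, -0.03632315,  1.59994975,  0.02117568,
        1.0211227 , -0.11283412]), 'qd': array([-3.30647377e-04, -1.90069680e-03, -1.23787761e-03, -1.57033911e-03,
       -6.26283139e-04, -4.35369897e-05, -4.42163236e-04]), 'joint_efforts': array([ 5.28705481e-03, -9.28486991e+01,  1.98510580e+00, -3.70532620e+01,
        1.82471395e-02,  5.46275871e-03,  2.10099910e-05]), 'position': array([0.2402876 , 0.57660462, 0.21287935]), 'tool_rot': array([-3.14053678e+00,  5.65302689e-05,  2.74673813e+00]), 'force': array([0.01033658, 0.06469949, 0.43241158]), 'moment': array([-0.00429849,  0.01897131, -0.00597913]), 'finger_force': 0.0, 'grip_width': 0.08526299706351148}
```

View pics/top0.png

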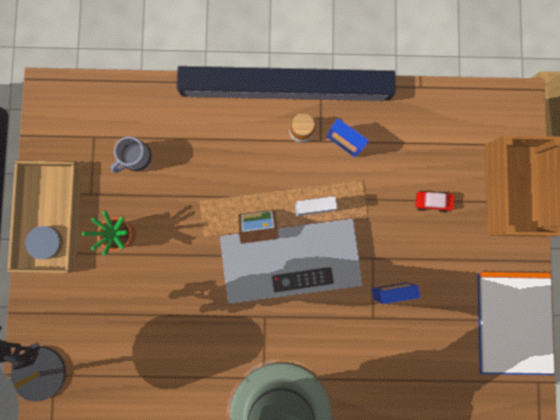

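View pics/side0.png

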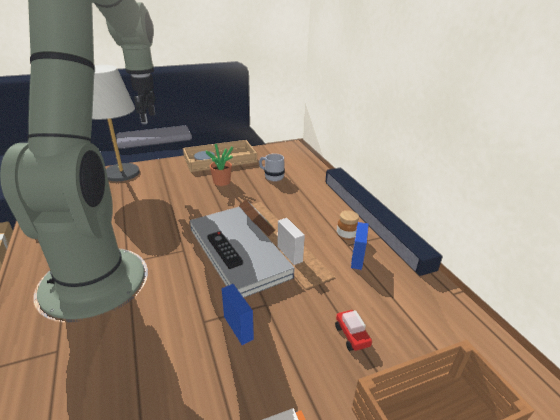

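Top view: the brown block leans at about (257,226) with its picture up. The white block stands at (316,205). Blue look-alikes are at (347,138) and (397,293). The albums are grey at (290,262), with the remote at (303,279) on top. The arm is out of the way at lower left. The white one is unambiguous, since the look-alikes are blue.

```bash
python3 - <<'E'
from h import *
f=grab('top'); W=cloud(f); im=f['img']; hsv=cv2.cvtColor(im,cv2.COLOR_RGB2HSV); H,S,V=[hsv[...,i].astype(int) for i in range(3)]
z=W[...,2]; X=W[...,0];Y=W[...,1]
roi=(np.mgrid[0:420,0:560][1]>195)&(np.mgrid[0:420,0:560][1]<372)&(np.mgrid[0:420,0:560][0]>178)&(np.mgrid[0:420,0:560][0]<306)
def rect(m,name):
    m=m&roi; n,l,st,_=cv2.connectedComponentsWithStats(m.astype(np.uint8)); k=1+np.argmax(st[1:,4]); m=l==k
    p=np.c_[X[m],Y[m]].astype(np.float32); r=cv2.minAreaRect(p); print(name,m.sum(),np.nanmedian(z[m]).round(4),'c',np.round(r[0],4),'size',np.round(r[1],4),'ang',round(r[2],2)); print(np.round(cv2.boxPoints(r),4).tolist()); return m
rect((abs(z-.044)<.006)&(S<70),'albums')
rect((z>.03)&(z<.07),'albz')
w=rect((z>.095)&(z<.115)&(S<60),'white')
b=rect((z>.06)&~((z>.06)&(S<60)&(V>190)),'brown>60mm')
# brown profile
pb=W[b]; print(np.nanpercentile(pb,[1,50,99],axis=0).round(4))
for v in range(200,250,4): print(v,[tuple(W[v,u].round(3)) for u in (245,257,270)])
E
```

```text
albums 7565 0.0437 c [ 0.411  -0.0201] size [0.1805 0.361 ] ang 8.41
[[0.2953000068664551, 0.1453000009059906], [0.3481000065803528, -0.2117999941110611], [0.5267000198364258, -0.18539999425411224], [0.4738999903202057, 0.17170000076293945]]
albz 8690 0.0441 c [ 0.411  -0.0199] size [0.1809 0.3611] ang 8.35
[[0.2953000068664551, 0.14560000598430634], [0.34769999980926514, -0.21170000731945038], [0.5267000198364258, -0.18549999594688416], [0.4742000102996826, 0.17180000245571136]]
white 484 0.1035 c [ 0.5562 -0.0817] size [0.0328 0.0993] ang 8.88
[[0.5322999954223633, -0.03519999980926514], [0.5475999712944031, -0.13330000638961792], [0.5799999833106995, -0.1281999945640564], [0.5647000074386597, -0.03009999915957451]]
brown>60mm 840 0.0912 c [0.49   0.0676] size [0.0593 0.1   ] ang 8.31
[[0.45350000262260437, 0.1128000020980835], [0.46790000796318054, 0.013899999670684338], [0.5266000032424927, 0.02250000089406967], [0.5120999813079834, 0.12139999866485596]]
[[0.4573 0.0178 0.0609]
 [0.4879 0.0673 0.0912]
 [0.522  0.1172 0.1055]]
200 [(np.float64(0.575), np.float64(0.107), np.float64
[... 1605 characters left out ...]
 np.float64(0.099), np.float64(0.098)), (np.float64(0.473), np.float64(0.068), np.float64(0.093)), (np.float64(0.474), np.float64(0.035), np.float64(0.093))]
240 [(np.float64(0.462), np.float64(0.099), np.float64(0.09)), (np.float64(0.463), np.float64(0.068), np.float64(0.09)), (np.float64(0.464), np.float64(0.035), np.float64(0.041))]
244 [(np.float64(0.452), np.float64(0.102), np.float64(0.044)), (np.float64(0.453), np.float64(0.069), np.float64(0.046)), (np.float64(0.454), np.float64(0.035), np.float64(0.044))]
248 [(np.float64(0.442), np.float64(0.101), np.float64(0.045)), (np.float64(0.442), np.float64(0.069), np.float64(0.04)), (np.float64(0.443), np.float64(0.034), np.float64(0.045))]
```

Measured: albums yaw is about 0.146 rad and their origin is near (0.528, -0.003). In the albums frame, white is at y≈-82 mm and brown at y≈75 mm, leaving a gap of about 57 mm, inside the stated 30–100 mm. Sizes match the description (albums 180×361 mm at z 44, white 33×99 mm at z 104). Next I set up the albums frame and the move-vector helper.

```bash
cat >> h.py <<'E'
YAW=0.146; O=np.array([.528,-.0027,0]); A=Rn.from_euler('z',YAW)
def toA(p): return A.inv().apply(np.asarray(p)-O)
def rows(xa,ya,za,tilt=0.,ref=None):
    """shift/turn (row units) to TCP at albums (xa,ya,za), tool y along albums x, tool z down and
    leaning 'tilt' towards -y"""
    s=bot.observe(); p,R0=s['position'],Rn.from_euler('xyz',s['tool_rot'])
    z=np.array([0,-np.sin(tilt),-np.cos(tilt)]); y=np.array([1.,0,0]); x=np.cross(y,z)
    Rt=A*Rn.from_matrix(np.c_[x,y,z]); q=A.apply([xa,ya,za])+O
    print('shift',(R0.inv().apply(q-p)/.2).round(3),'turn',((R0.inv()*Rt).as_rotvec()/(np.pi/2)).round(3),'mm',np.linalg.norm(q-p)*1e3, 'world',q.round(3))
def st():
    s=bot.observe(); print('t',s['clock'],'albums TCP',(toA(s['position'])*1e3).round(1),'rot',s['tool_rot'].round(3),'F',A.inv().apply(s['force']).round(2),'q',s['qpos'].round(2))
E
python3 - <<'E'
from h import *
f=grab('top'); W=cloud(f); P=A.inv().apply(W.reshape(-1,3)-O).reshape(420,560,3)
m=(f['img'].max(-1)<70)&(P[...,2]>.03)&(P[...,2]<.08)&(abs(P[...,0]+.12)<.09)&(abs(P[...,1])<.18)
m=cv2.morphologyEx(m.astype(np.uint8),cv2.MORPH_OPEN,np.ones((3,3)))>0
print('remote',np.nanpercentile(P[m],[1,50,99],axis=0).round(3),m.sum())
for (u,v) in((131,153),(302,125),(435,200),(106,233),(347,138),(257,226)): print(u,v,P[v,u].round(3))
rows(-.092,.080,.213); rows(.05,.25,.213)
E
```

```text
remote [[-0.192 -0.101  0.057]
 [-0.171 -0.027  0.062]
 [-0.149  0.052  0.067]] 794
131 153 [0.236 0.403 0.002]
302 125 [ 0.236 -0.078  0.072]
435 200 [-0.009 -0.406  0.057]
106 233 [0.013 0.459 0.095]
347 138 [ 0.178 -0.186  0.102]
257 226 [-0.018  0.075  0.09 ]
shift [-1.842e+00 -2.015e+00  2.000e-03] turn [-0.     0.     0.656] mm 545.9600734284207 world [0.425 0.063 0.213]
shift [-2.013e+00 -9.210e-01  1.000e-03] turn [-0.     0.     0.656] mm 442.6785586617938 world [0.541 0.252 0.213]
```

```bash
python3 -m inch '[[-0.92,-1.0,0,0,0,0.656,0],[-0.92,-1.0,0,0,0,0.656,0],[-0.92,-1.0,0,0,0,0.656,0],[-0.92,-1.0,0,0,0,0.656,0],[-0.92,-1.0,0,0,0,0.656,0],[-0.92,-1.0,0,0,0,0.656,0],[-0.92,-1.0,0,0,0,0.656,0]]' 30; python3 -c "
from h import *
st(); rows(-.092,.080,.213); rows(-.092,.080,.12)"
```

```text
clock: 1.08
position: [0.3333, 0.3215, 0.2134]
tool_rot: [3.142, -0.0, 1.717]
force: [-0.7, 0.1, 0.5]
grip_width: -0.0002
finger_force: 0.0
t 1.075 albums TCP [-145.5  349.1  213.4] rot [ 3.142 -0.     1.717] F [-0.7   0.18  0.53] q [-1.09  0.27  0.24  2.02 -0.08  0.86 -0.66]
shift [-1.346  0.267  0.002] turn [ 0. -0.  0.] mm 274.369087619578 world [0.425 0.063 0.213]
shift [-1.346  0.267  0.467] turn [ 0. -0.  0.] mm 289.8451327043182 world [0.425 0.063 0.12 ]
```

```bash
python3 -m inch '[[-1.0,0.267,0,0,0,0,0],[-1.0,0.267,0,0,0,0,0],[-1.0,0.267,0,0,0,0,0],[-1.0,0.267,0,0,0,0,0],[-1.0,0.267,0,0,0,0,0]]'; python3 -m inch '[[-0.346,0,0.2,0,0,0,0],[-0.346,0,0.45,0,0,0,0],[-0.346,0,0.45,0,0,0,0],[-0.346,0,0.45,0,0,0,0]]';  python3 -c "
from h import *
st(); rows(-.092,.078,.078); grab('side','side1'); grab('wrist','wrist1')"
```

```text
clock: 1.7
position: [0.4155, 0.1305, 0.2134]
tool_rot: [3.142, 0.0, 1.716]
force: [0.5, 0.2, 0.2]
grip_width: -0.0001
finger_force: 0.0
clock: 2.2
position: [0.4256, 0.0643, 0.1245]
tool_rot: [3.141, -0.001, 1.718]
force: [-0.9, 0.5, -0.1]
grip_width: 0.0
finger_force: 0.0
t 2.2 albums TCP [-91.6  81.2 124.5] rot [ 3.141e+00 -1.000e-03  1.718e+00] F [-0.8   0.63 -0.1 ] q [-0.56  0.38  0.34  2.19 -0.22  0.6   0.09]
shift [-0.016 -0.002  0.232] turn [ 0.    -0.     0.001] mm 46.584302075231776 world [0.426 0.061 0.078]
```

View pics/side1.png

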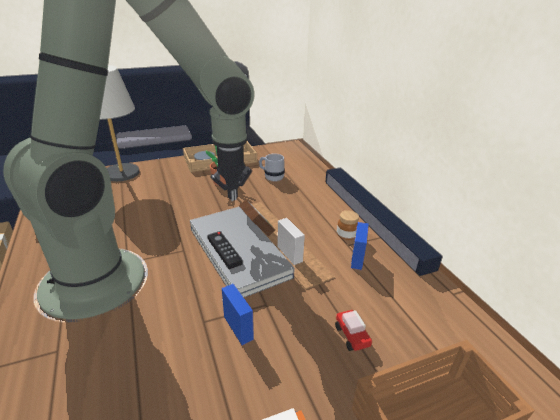

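The side view shows the gripper above the albums at about (232,195), just behind the brown block, which is hidden from this camera. The remote at (225,250) is clear. I'll lower and close in.

```bash
python3 -m inch '[[-0.016,0,0.235,0,0,0,0],[-0.016,0,0.235,0,0,0,0],[-0.016,0.03,0.235,0,0,0,0],[-0.016,0.06,0.235,0,0,0,0],[-0.016,0.08,0.235,0,0,0,0],[-0.016,0.1,0.235,0,0,0,0],[-0.016,0.12,0.235,0,0,0,0],[-0.016,0.14,0.235,0,0,0,0]]'; python3 -c "
from h import *
st(); f=grab('side'); W=toA(cloud(f).reshape(-1,3)).reshape(420,560,3); f=grab('top','top1'); W=toA(cloud(f).reshape(-1,3)).reshape(420,560,3); 
m=(abs(W[...,1]-.04)<.008)&(W[...,2]>.05)&(W[...,0]<.05)&(W[...,0]>-.09); print(W[m][::8].round(3).tolist())"
```

```text
clock: 3.3
position: [0.4536, 0.0638, 0.0764]
tool_rot: [-3.141, 0.0, 1.716]
force: [-0.0, -0.2, -0.1]
grip_width: 0.0
finger_force: 0.0
t 3.3 albums TCP [-63.9  76.6  76.4] rot [-3.141  0.     1.716] F [-0.04 -0.16 -0.09] q [-0.49  0.51  0.28  2.15 -0.28  0.52  0.15]
[[-0.017, 0.036, 0.437], [-0.02, 0.044, 0.435], [-0.022, 0.046, 0.442], [-0.024, 0.048, 0.446], [-0.026, 0.034, 0.454], [-0.028, 0.036, 0.459], [-0.029, 0.038, 0.46], [-0.03, 0.04, 0.441], [-0.032, 0.042, 0.455], [-0.034, 0.044, 0.457], [-0.035, 0.046, 0.461], [-0.038, 0.032, 0.471], [-0.039, 0.036, 0.473], [-0.04, 0.039, 0.475], [-0.041, 0.043, 0.465], [-0.043, 0.045, 0.466], [-0.044, 0.047, 0.468], [-0.047, 0.033, 0.487], [-0.048, 0.035, 0.488], [-0.05, 0.037, 0.489], [-0.051, 0.041, 0.491], [-0.052, 0.044, 0.489], [-0.054, 0.047, 0.492], [-0.055, 0.034, 0.498], [-0.057, 0.038, 0.5], [-0.058, 0.041, 0.502], [-0.059, 0.043, 0.503], [-0.061, 0.045, 0.498], [-0.063, 0.032, 0.504], [-0.064, 0.036, 0.505], [-0.065, 0.039, 0.509], [-0.066, 0.042, 0.51], [-0.067, 0.046, 0.501], [-0.069, 0.033, 0.509], [-0.07, 0.036, 0.509], [-0.071, 0.04, 0.511], [-0.073, 0.043, 0.512], [-0.074, 0.047, 0.515], [-0.075, 0.034, 0.511], [-0.077, 0.037, 0.514], [-0.078, 0.041, 0.514], [-0.079, 0.044, 0.516], [-0.08, 0.047, 0.524], [-0.082, 0.035, 0.516], [-0.083, 0.038, 0.515], [-0.084, 0.041, 0.517], [-0.085, 0.045, 0.527], [-0.087, 0.032, 0.518], [-0.088, 0.037, 0.518], [-0.089, 0.04, 0.523], [-0.09, 0.044, 0.533]]
```

```bash
python3 -m inch '[[0,0.02,0,0,0,0,0],[0,0.04,0,0,0,0,0],[0,0.04,0,0,0,0,0]]'; python3 -c "
from h import *
st(); f=grab('wrist','wrist2')"
```

```text
clock: 3.78
position: [0.4615, 0.065, 0.0764]
tool_rot: [3.141, 0.0, 1.716]
force: [-0.6, 0.6, 0.5]
grip_width: 0.0001
finger_force: 0.0
t 3.775 albums TCP [-55.9  76.6  76.4] rot [3.141 0.    1.716] F [-0.52  0.72  0.48] q [-0.48  0.52  0.28  2.13 -0.28  0.53  0.15]
```

View pics/wrist2.png

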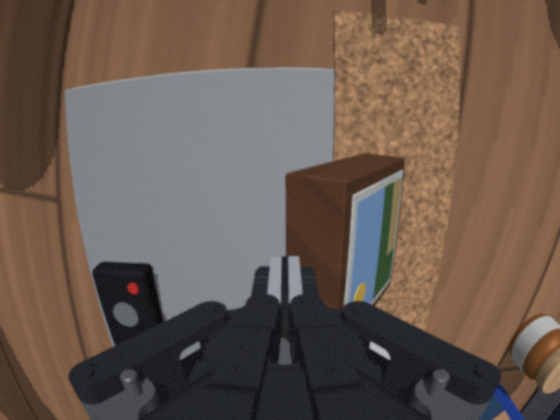

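Wrist view: image right is albums +x. Brown's upper back edge runs at column 287 from row 175 down, the picture face is to the right at (375,240), and the fingertips are at (285,260), at the edge. I'll measure the lean from this view's depth.

```bash
cat >> h.py <<'E'
def wcloud(f):
    R,t,F=cam(f); v,u=np.mgrid[0:420,0:560]; dx,dy=u-f['cx'],v-f['cy']; r=np.hypot(dx,dy)+1e-9; k=np.tan(r/F)/r
    z=f['z_map']; P=np.stack([dx*k*z,dy*k*z,z],-1); W=toA((P-t).reshape(-1,3)@R).reshape(420,560,3); W[z==0]=np.nan; return W
E
python3 - <<'E'
from h import *
f=grab('wrist'); W=wcloud(f)
for v in (185,200,220,240):
    print(v,[(u,)+tuple((W[v,u]*1e3).round().astype(int).tolist()) for u in (200,270,282,292,300,320,335,350,360,375)])
print('tip',[(W[v,u]*1e3).round() for v,u in((262,275),(262,285),(262,296))])
E
```

```text
185 [(200, -107, 110, 46), (270, -64, 110, 45), (282, -56, 110, 45), (292, -51, 120, 89), (300, -48, 120, 92), (320, -39, 122, 98), (335, -33, 122, 101), (350, -26, 123, 102), (360, -19, 120, 92), (375, -7, 117, 76)]
200 [(200, -108, 100, 46), (270, -64, 100, 45), (282, -56, 100, 46), (292, -51, 113, 90), (300, -48, 113, 92), (320, -39, 115, 97), (335, -33, 116, 102), (350, -26, 116, 101), (360, -19, 113, 91), (375, -7, 109, 75)]
220 [(200, -109, 87, 45), (270, -64, 87, 46), (282, -56, 87, 45), (292, -51, 103, 90), (300, -47, 103, 92), (320, -38, 105, 98), (335, -32, 107, 103), (350, -25, 106, 99), (360, -19, 104, 94), (375, -5, 97, 74)]
240 [(200, -110, 73, 46), (270, -64, 74, 46), (282, -56, 74, 45), (292, -51, 92, 90), (300, -47, 93, 92), (320, -38, 96, 99), (335, -32, 98, 103), (350, -24, 95, 98), (360, -17, 92, 91), (375, -3, 84, 71)]
tip [array([-59.,  88., 105.]), array([-55.,  88., 105.]), array([-50.,  88., 106.])]
```

The block is already in contact: its edge has moved to about -53 and the lean is about 0.57. I'll push on slowly.

```bash
python3 -m inch '[[0,0.015,0,0,0,0,0],[0,0.03,0,0,0,0,0],[0,0.045,0,0,0,0,0],[0,0.06,0,0,0,0,0],[0,0.075,0,0,0,0,0],[0,0.09,0,0,0,0,0],[0,0.09,0,0,0,0,0]]'; cat > lean.py <<'E'
from h import *
st(); f=grab('wrist'); W=wcloud(f); g=f['img'].astype(int)
m=(W[...,2]>.06)&(W[...,2]<.115)&(W[...,1]>.1)&(W[...,1]<.13)&(W[...,0]>-.07)&(W[...,0]<.06)
P=W[m]*1e3; k=np.argsort(P[:,0]); P=P[k]; print(len(P)); print(P[::max(1,len(P)//14)].round().astype(int).tolist())
E
python3 lean.py
```

```text
clock: 4.75
position: [0.4773, 0.0673, 0.0781]
tool_rot: [-3.138, -0.002, 1.716]
force: [-28.6, -2.8, 72.6]
grip_width: 0.0002
finger_force: 38.7
t 4.75 albums TCP [-39.9  76.7  78.1] rot [-3.138e+00 -2.000e-03  1.716e+00] F [-28.72   1.36  72.64] q [-0.48  0.53  0.29  2.09 -0.28  0.56  0.15]
6078
[[-46, 122, 91], [-42, 104, 94], [-39, 119, 96], [-35, 125, 98], [-32, 125, 100], [-29, 110, 101], [-26, 122, 102], [-24, 113, 104], [-21, 124, 106], [-19, 100, 106], [-15, 100, 100], [-11, 105, 95], [-6, 121, 85], [0, 105, 77], [10, 115, 60]]
```

The wrist reads 72 N upward: the block's rising edge is caught under a thicker part of the finger. I'll raise the tool to release it while keeping the tip behind the edge.

```bash
python3 -m inch '[[0,-0.01,-0.02,0,0,0,0],[0,-0.01,-0.04,0,0,0,0],[0,-0.01,-0.06,0,0,0,0],[0,-0.01,-0.08,0,0,0,0],[0,-0.01,-0.09,0,0,0,0],[0,-0.01,-0.09,0,0,0,0]]'; python3 lean.py
```

```text
clock: 5.55
position: [0.4772, 0.0673, 0.0945]
tool_rot: [3.141, 0.0, 1.716]
force: [0.7, 0.3, -0.0]
grip_width: -0.0004
finger_force: 0.0
t 5.55 albums TCP [-40.1  76.7  94.5] rot [3.141 0.    1.716] F [ 0.74  0.21 -0.04] q [-0.49  0.5   0.3   2.08 -0.26  0.59  0.14]
5274
[[-54, 109, 86], [-50, 110, 89], [-46, 119, 93], [-42, 125, 95], [-38, 112, 98], [-35, 125, 91], [-32, 120, 103], [-29, 117, 105], [-26, 125, 100], [-23, 109, 99], [-19, 125, 72], [-15, 125, 83], [-9, 104, 80], [-4, 111, 71], [4, 105, 60]]
```

```bash
python3 -c "
from h import *
a=grab('wrist')['img']; b=grab('top')['img'][150:310,150:390]; b=cv2.resize(b,(560,373))
cv2.imwrite('pics/c3.png',np.vstack([cv2.resize(a,(400,300)),cv2.resize(b,(400,267))])[:,:,::-1])"
```

```text
(no output)
```

View pics/c3.png

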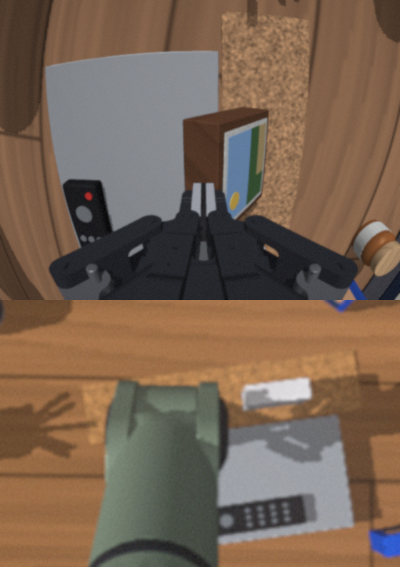

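```bash
python3 - <<'E'
from h import *
f=grab('wrist'); W=wcloud(f); s=bot.observe(); c=toA(s['position']); print((c*1e3).round(1))
for v in range(244,330,6): print(v,[(u,)+tuple(((W[v,u]-c)*1e3).round().astype(int).tolist()) for u in (262,274,280,285,290,298,310)])
print(f['cx'],f['cy'],f['vfov'])
E
```

```text
[-40.2  76.6  94.3]
244 [(262, -11, 5, -5), (274, -4, 7, -1), (280, -1, 8, 0), (285, 2, 9, 4), (290, 4, 10, 6), (298, 8, 11, 8), (310, 15, 10, 7)]
250 [(262, -11, 2, -5), (274, -4, 3, -1), (280, -1, 4, 1), (285, 2, 6, 4), (290, 4, 6, 5), (298, 8, 8, 9), (310, 15, 7, 7)]
256 [(262, -11, -2, -6), (274, -4, 12, 23), (280, -1, 11, 23), (285, 2, 11, 22), (290, 4, 12, 24), (298, 8, 12, 24), (310, 15, 3, 6)]
262 [(262, -12, -6, -5), (274, -3, 11, 30), (280, -9223372036854775808, -9223372036854775808, -9223372036854775808), (285, 2, 12, 30), (290, 4, 11, 29), (298, 7, 12, 30), (310, 15, 0, 6)]
268 [(262, -9, 7, 27), (274, -3, 11, 35), (280, -1, 12, 36), (285, 2, 11, 35), (290, 4, 11, 36), (298, 7, 11, 35), (310, 13, 7, 28)]
274 [(262, -9, 7, 33), (274, -3, 12, 41), (280, -1, 11, 41), (285, 2, 12, 41), (290, 4, 12, 41), (298, 7, 12, 41), (310, 13, 7, 34)]
280 [(262, -8, 7, 39), (274, -3, 11, 46), (280, 0, 12, 47), (285, 2, 12, 47), (290, 4, 11, 46), (298, 7, 12, 47), (310, 12, 8, 39)]
286 [(262, -8, 7, 44), (274, -3, 11, 50), (280, 0, 11, 51), (285, 2, 11, 51), (290, 4, 11, 50), (298, 7, 12, 
[... 358 characters left out ...]
, 58), (290, 3, 7, 57), (298, 6, 12, 64), (310, 10, 12, 65)]
310 [(262, -6, 13, 70), (274, -2, 12, 68), (280, 0, 8, 62), (285, 2, 4, 57), (290, 3, 8, 62), (298, 6, 13, 69), (310, 10, 13, 69)]
316 [(262, -6, 13, 73), (274, -2, 12, 72), (280, 0, 5, 63), (285, 2, 1, 56), (290, 3, 7, 65), (298, 6, 13, 73), (310, 10, 12, 72)]
322 [(262, -6, 13, 76), (274, -2, 13, 76), (280, 0, 3, 63), (285, 2, -3, 56), (290, 3, 5, 66), (298, 6, 13, 76), (310, 10, 12, 76)]
328 [(262, -5, 17, 84), (274, -2, 12, 78), (280, 0, 1, 64), (285, 2, -5, 57), (290, 3, 2, 65), (298, 5, 17, 85), (310, 9, 17, 85)]
284.41720742084533 210.8066990396568 65.70646984690485<stdin>:3: RuntimeWarning: invalid value encountered in cast
```

The fingertips rest above the block's top face, not behind it. The wrist depth puts the tips about 20 mm above the reported TCP instead of 17 mm below, so the 72 N was a downward press and the block has settled back. I'll retreat and check the tip height with the side camera before going on.

```bash
python3 -m inch '[[0,0,-0.08,0,0,0,0],[0,-0.2,-0.08,0,0,0,0],[0,-0.29,-0.08,0,0,0,0],[0,-0.29,-0.08,0,0,0,0],[0,-0.29,-0.08,0,0,0,0]]'; python3 - <<'E'
from h import *
st(); c=toA(bot.observe()['position'])
f=grab('side'); W=toA(cloud(f).reshape(-1,3)).reshape(420,560,3)-c
m=(np.hypot(W[...,0],W[...,1])<.04)&(W[...,2]>-.05)&(W[...,2]<.08)
ys,xs=np.where(m); 
for v in range(ys.min(),ys.max()+1,2):
    q=W[v][m[v]]*1e3
    if len(q): print(v,xs[ys==v].min(),xs[ys==v].max(),np.median(q,0).round(),q[:,2].min().round())
cv2.imwrite('pics/s4.png',cv2.resize(f['img'][120:300,150:350],(800,720))[:600,:,::-1])
E
```

```text
clock: 6.38
position: [0.4206, 0.0591, 0.1105]
tool_rot: [3.141, 0.0, 1.716]
force: [0.0, -0.1, -0.4]
grip_width: -0.0001
finger_force: 0.0
t 6.375 albums TCP [-97.3  76.7 110.5] rot [3.141 0.    1.716] F [ 0.   -0.13 -0.43] q [-0.54  0.4   0.33  2.21 -0.24  0.56  0.11]
183 240 240 [35. 12. 78.] 78.0
185 239 240 [32.  9. 73.] 72.0
187 225 243 [24. -7. 76.] 74.0
189 223 242 [ 5. -9. 74.] 68.0
191 222 238 [ -8. -10.  73.] 64.0
193 221 236 [-13. -11.  67.] 60.0
195 224 236 [-6. -8. 56.] 51.0
197 227 236 [-3. -6. 48.] 45.0
199 227 236 [-4. -6. 42.] 36.0
201 227 236 [-5. -6. 35.] 29.0
203 229 235 [-4. -7. 29.] 25.0
205 231 232 [-5. -8. 22.] 22.0
```

View pics/s4.png

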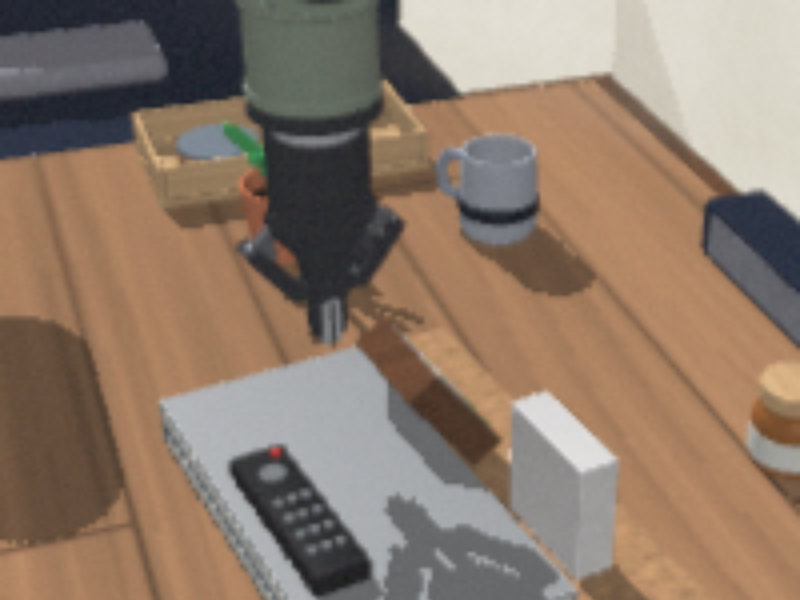

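Both cameras agree: shut, the tips are about 20 mm above the reported TCP. The side view shows brown still leaning at (430,390) with its back clear, the finger at (330,325), and white and the remote untouched. I'll redo it with TCP z 50 mm, which puts the tip at about 70 mm and the straight part of the finger at 77–107 mm, across the edge's height.

```bash
python3 -m inch '[[-0.01,0,0.15,0,0,0,0],[-0.01,0,0.3,0,0,0,0],[-0.01,0.03,0.3,0,0,0,0],[-0.01,0.06,0.3,0,0,0,0],[-0.01,0.09,0.3,0,0,0,0],[-0.01,0.12,0.3,0,0,0,0],[-0.01,0.14,0.3,0,0,0,0],[-0.01,0.16,0.3,0,0,0,0],[-0.01,0.18,0.3,0,0,0,0],[-0.01,0.18,0.3,0,0,0,0]]'; python3 lean.py
```

```text
clock: 7.68
position: [0.4559, 0.0621, 0.0504]
tool_rot: [3.142, 0.0, 1.716]
force: [-0.1, -0.9, -1.0]
grip_width: 0.0002
finger_force: 0.1
t 7.675 albums TCP [-61.9  74.6  50.4] rot [3.142 0.    1.716] F [-0.25 -0.91 -1.03] q [-0.46  0.56  0.25  2.16 -0.31  0.46  0.18]
7647
[[-46, 103, 93], [-43, 109, 93], [-40, 101, 95], [-38, 112, 97], [-35, 120, 99], [-33, 125, 73], [-30, 109, 101], [-28, 105, 103], [-26, 110, 103], [-24, 116, 106], [-22, 125, 99], [-19, 126, 95], [-14, 111, 100], [-7, 125, 62], [9, 102, 61]]
```

The block is pivoting now (edge at about -48), with no vertical force. Continuing.

```bash
python3 -m inch '[[0,0.015,0,0,0,0,0],[0,0.03,0,0,0,0,0],[0,0.045,0,0,0,0,0],[0,0.06,0,0,0,0,0],[0,0.07,0,0,0,0,0],[0,0.07,0,0,0,0,0]]'; python3 lean.py
```

```text
clock: 8.48
position: [0.4696, 0.0641, 0.0504]
tool_rot: [3.142, 0.0, 1.716]
force: [0.2, -0.1, -0.4]
grip_width: 0.0001
finger_force: 0.1
t 8.475 albums TCP [-48.1  74.6  50.4] rot [3.142 0.    1.716] F [ 0.17 -0.09 -0.42] q [-0.46  0.57  0.26  2.12 -0.31  0.48  0.18]
7391
[[-32, 122, 99], [-30, 100, 99], [-27, 114, 100], [-25, 114, 101], [-22, 116, 103], [-20, 125, 97], [-18, 103, 105], [-16, 118, 105], [-14, 125, 70], [-11, 113, 106], [-9, 126, 85], [-7, 125, 78], [-5, 124, 109], [-3, 125, 100], [11, 126, 70]]
```

Lean is about 0.34. I'll ease it over.

```bash
python3 -m inch '[[0,0.008,0,0,0,0,0],[0,0.016,0,0,0,0,0],[0,0.024,0,0,0,0,0],[0,0.032,0,0,0,0,0],[0,0.04,0,0,0,0,0],[0,0.04,0,0,0,0,0],[0,0.04,0,0,0,0,0]]'; python3 lean.py
```

```text
clock: 9.4
position: [0.4773, 0.0653, 0.0504]
tool_rot: [-3.142, -0.0, 1.716]
force: [1.0, -0.5, -0.3]
grip_width: -0.0001
finger_force: 0.0
t 9.4 albums TCP [-40.2  74.7  50.4] rot [-3.142 -0.     1.716] F [ 0.95 -0.64 -0.29] q [-0.45  0.58  0.26  2.11 -0.3   0.49  0.18]
8181
[[11, 114, 61], [14, 122, 73], [16, 118, 78], [17, 121, 89], [19, 119, 93], [20, 125, 100], [21, 116, 103], [23, 126, 94], [26, 121, 109], [30, 125, 92], [33, 124, 107], [37, 119, 106], [41, 126, 100], [46, 125, 100], [52, 108, 103]]
```

```bash
python3 lean.py
```

```text
t 9.45 albums TCP [-40.2  74.6  50.4] rot [-3.142  0.     1.716] F [ 0.45  0.54 -1.04] q [-0.45  0.58  0.26  2.11 -0.3   0.49  0.18]
8199
[[12, 107, 62], [14, 106, 66], [16, 125, 78], [17, 112, 87], [19, 109, 88], [20, 105, 99], [21, 112, 105], [23, 104, 108], [26, 125, 96], [29, 102, 107], [33, 125, 92], [37, 108, 106], [41, 125, 94], [46, 114, 104], [52, 120, 103]]
```

```bash
python3 -m inch '[[0,0,0,0,0,0,0],[0,0,0,0,0,0,0]]' | head -1; python3 lean.py
```

```text
clock: 9.75
t 9.75 albums TCP [-40.2  74.6  50.4] rot [-3.142  0.     1.716] F [ 0.08  1.16 -0.33] q [-0.45  0.58  0.26  2.11 -0.3   0.49  0.18]
7736
[[0, 108, 100], [1, 119, 104], [1, 123, 72], [1, 108, 104], [3, 125, 82], [6, 109, 106], [8, 122, 105], [11, 108, 105], [14, 101, 105], [16, 102, 106], [19, 112, 105], [22, 119, 105], [25, 115, 106], [28, 122, 106], [32, 124, 105]]
```

The block is upright: x 0–32, top about 105 mm. It rocked forward and settled back. Next I retreat, rise and go round to its +y end.

```bash
python3 -m inch '[[0,-0.12,0,0,0,0,0],[0,-0.12,-0.3,0,0,0,0],[0,-0.12,-0.55,0,0,0,0],[0.3,0.1,-0.55,0,0,0,0],[0.6,0.27,-0.55,0,0,0,0.15],[0.6,0.27,-0.55,0,0,0,0.15],[0.6,0.27,-0.55,0,0,0,0.15],[0.6,0.27,-0.55,0,0,0,0.15],[0.6,0.27,-0.55,0,0,0,0.15]]';  python3 - <<'E'
from h import *
st(); rows(.014,.19,.12,.5)
f=grab('top','top5'); W=toA(cloud(f).reshape(-1,3)).reshape(420,560,3); m=(W[...,2]>.095)&(W[...,2]<.115)&(abs(W[...,0]-.016)<.05)&(W[...,1]>-.15)&(W[...,1]<.14)
n,l,s,c=cv2.connectedComponentsWithStats(m.astype(np.uint8))
for k in range(1,n):
    if s[k,4]>60: p=(W[l==k][:,:2]*1e3).astype(np.float32); print(s[k,4],cv2.minAreaRect(p),p.min(0),p.max(0))
E
```

```text
clock: 10.92
position: [0.5133, 0.1905, 0.1606]
tool_rot: [-3.141, 0.0, 1.715]
force: [0.3, -0.7, 0.1]
grip_width: 0.0131
finger_force: 0.0
t 10.925 albums TCP [ 13.6 193.3 160.6] rot [-3.141  0.     1.715] F [ 0.22 -0.71  0.09] q [-0.72  0.49  0.36  1.87 -0.23  0.82 -0.11]
shift [-0.017  0.002  0.203] turn [-0.    -0.318 -0.001] mm 40.70424631255775 world [0.514 0.187 0.12 ]
492 ((16.596399307250977, -82.11674499511719), (99.2967758178711, 32.71234893798828), 89.93700408935547) [   0.26768985 -131.76755   ] [ 32.989174 -32.48237 ]
494 ((15.062623977661133, 74.9542236328125), (99.41498565673828, 32.86394500732422), 89.88700866699219) [-1.4559406 25.229572 ] [ 31.466263 124.670616]
```

Brown stands aligned at x≈-1 (y 25–125) and white is untouched (y -132 to -32), gap 57.7 mm. Now I tilt the tool above the +y end and verify where the tips are.

```bash
python3 -m inch '[[0,0,0.1,0,-0.1,0,0.15],[0,0,0.1,0,-0.2,0,0.15],[0,0,0.1,0,-0.318,0,0.15],[0,0,0.1,0,-0.318,0,0.15],[0,0,0.1,0,-0.318,0,0.15],[0,0,0.1,0,-0.318,0,0.15]]';  python3 - <<'E'
from h import *
st(); rows(.014,.16,.012,.5); rows(.014,.135,.012,.5)
c=toA(bot.observe()['position'])
f=grab('side','side6'); W=toA(cloud(f).reshape(-1,3)).reshape(420,560,3)-c
m=(abs(W[...,0])<.035)&(abs(W[...,1])<.05)&(W[...,2]>-.06)&(W[...,2]<.08)
ys,xs=np.where(m)
for v in range(ys.min(),ys.max()+1):
    q=W[v][m[v]]*1e3
    if len(q): print(v,xs[ys==v].min(),xs[ys==v].max(),np.median(q,0).round())
f=grab('wrist'); W=wcloud(f)-c
for v in range(230,300,8): print(v,[tuple((W[v,u]*1e3).round().tolist()) for u in (262,270,278,292,300,308)])
cv2.imwrite('pics/w6.png',f['img'][:,:,::-1])
E
```

```text
clock: 11.72
position: [0.5138, 0.1906, 0.141]
tool_rot: [3.141, 0.498, 1.714]
force: [-0.9, 0.2, -0.0]
grip_width: 0.0124
finger_force: 0.0
t 11.725 albums TCP [ 14.1 193.3 141. ] rot [3.141 0.498 1.714] F [-0.83  0.32 -0.05] q [-1.1   0.71  0.58  1.77  0.09  0.98 -0.52]
shift [ 0.162 -0.     0.646] turn [-0.001 -0.001 -0.002] mm 133.20585766935582 world [0.519 0.158 0.012]
shift [0.052 0.    0.706] turn [-0.001 -0.001 -0.002] mm 141.53796285253534 world [0.522 0.133 0.012]
151 243 253 [13. 36. 77.]
152 244 253 [17. 30. 74.]
153 237 254 [15. 31. 72.]
154 237 254 [10. 28. 72.]
155 235 254 [10. 26. 67.]
156 235 253 [ 9. 29. 66.]
157 235 252 [-1. 24. 65.]
158 236 250 [-9. 24. 62.]
159 235 250 [-17.  25.  61.]
160 235 250 [-15.  21.  57.]
161 238 250 [-9. 20. 51.]
162 239 251 [ 1. 19. 49.]
163 239 251 [-1. 19. 46.]
164 239 251 [-1. 15. 43.]
165 239 251 [-1. 15. 40.]
166 240 252 [-0. 12. 36.]
167 240 252 [-1. 12. 34.]
168 240 252 [-2. 10. 30.]
169 240 251 [-9.  8. 28.]
170 241 251 [-8.  7. 24.]
171 242 248 [-12.   7.  23.]
172 243 244 [-13.  10.  18.]
230 [(-25.0, -138.0, -136.0), (-16.0
[... 461 characters left out ...]
7.0, -67.0, -50.0), (14.0, -68.0, -51.0), (20.0, -68.0, -51.0)]
262 [(-9.0, 23.0, 21.0), (-5.0, 23.0, 21.0), (-4.0, -68.0, -43.0), (7.0, -67.0, -43.0), (8.0, 23.0, 21.0), (12.0, 24.0, 21.0)]
270 [(-8.0, 26.0, 27.0), (-5.0, 23.0, 24.0), (-4.0, -68.0, -36.0), (7.0, -68.0, -35.0), (8.0, 28.0, 28.0), (12.0, 27.0, 27.0)]
278 [(-8.0, 31.0, 34.0), (-5.0, 20.0, 27.0), (-4.0, -81.0, -37.0), (7.0, -80.0, -36.0), (8.0, 28.0, 32.0), (11.0, 31.0, 34.0)]
286 [(-7.0, 34.0, 40.0), (-5.0, 17.0, 30.0), (-4.0, -92.0, -35.0), (7.0, -93.0, -36.0), (8.0, 26.0, 35.0), (11.0, 34.0, 40.0)]
294 [(-7.0, 37.0, 45.0), (-5.0, 16.0, 33.0), (-5.0, -107.0, -36.0), (8.0, -107.0, -36.0), (8.0, 23.0, 37.0), (10.0, 36.0, 44.0)]
```

View pics/w6.png

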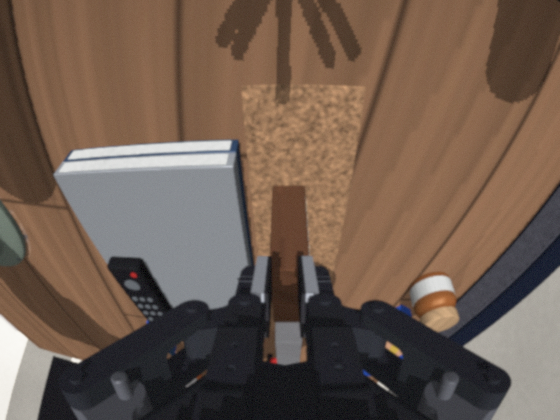

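The tilted tip offset is confirmed (trailing tip corner at about +22 in y, +18 in z from the TCP). The block's end face is centred between the two tips at column ~290. I'll descend and approach.

```bash
python3 -m inch '[[0.17,0,0.2,0,0,0,0.15],[0.176,0,0.45,0,0,0,0.15],[0.176,0,0.67,0,0,0,0.15],[0.176,0,0.672,0,0,0,0.15],[0.176,0,0.672,0,0,0,0.15],[0.176,0,0.672,0,0,0,0.15]]';  python3 - <<'E'
from h import *
st(); rows(.014,.130,.006,.5); rows(.014,.110,.006,.5);rows(.014,.070,.006,.5)
E
```

```text
clock: 12.58
position: [0.5189, 0.1598, 0.0067]
tool_rot: [3.14, 0.498, 1.716]
force: [0.2, 0.8, -0.7]
grip_width: 0.0128
finger_force: 0.0
t 12.575 albums TCP [ 14.6 162.1   6.7] rot [3.14  0.498 1.716] F [ 0.29  0.76 -0.66] q [-1.02  0.91  0.51  1.84  0.05  0.7  -0.54]
shift [-0.139 -0.003  0.08 ] turn [ 0.001 -0.001 -0.001] mm 32.11371262912508 world [0.523 0.128 0.006]
shift [-0.227 -0.003  0.127] turn [ 0.001 -0.001 -0.001] mm 52.10850302909754 world [0.526 0.108 0.006]
shift [-0.403 -0.003  0.223] turn [ 0.001 -0.001 -0.001] mm 92.10487058863038 world [0.532 0.069 0.006]
```

```bash
python3 -m inch '[[-0.075,0,0.041,0,0,0,0.15],[-0.14,0,0.076,0,0,0,0.15],[-0.154,0,0.084,0,0,0,0.15],[-0.167,0,0.091,0,0,0,0.15],[-0.18,0,0.098,0,0,0,0.15],[-0.193,0,0.105,0,0,0,0.15],[-0.206,0,0.112,0,0,0,0.15],[-0.219,0,0.12,0,0,0,0.15],[-0.219,0,0.12,0,0,0,0.15]]'; cat > blocks.py <<'E'
from h import *
st(); f=grab('top'); W=toA(cloud(f).reshape(-1,3)).reshape(420,560,3); m=(W[...,2]>.097)&(W[...,2]<.115)&(abs(W[...,0]-.016)<.05)&(W[...,1]>-.15)&(W[...,1]<.14)
n,l,s,c=cv2.connectedComponentsWithStats(m.astype(np.uint8))
for k in range(1,n):
    if s[k,4]>60: p=(W[l==k][:,:2]*1e3).astype(np.float32); print(s[k,4],cv2.minAreaRect(p),p.min(0),p.max(0))
E
python3 blocks.py; python3 -c "
from h import *
f=grab('wrist'); W=wcloud(f); m=(W[...,2]>.097)&(W[...,2]<.112)&(abs(W[...,0]-.016)<.05)&(W[...,1]>-.15)&(W[...,1]<.14); p=W[m][:,:2]*1e3
n,l,s,c=cv2.connectedComponentsWithStats(m.astype(np.uint8))
for k in range(1,n):
    if s[k,4]>150: p=(W[l==k][:,:2]*1e3).astype(np.float32); print('w',s[k,4],cv2.minAreaRect(p),p.min(0),p.max(0))
"
```

```text
clock: 13.7
position: [0.5255, 0.1089, 0.0055]
tool_rot: [-3.141, 0.5, 1.716]
force: [0.3, 0.1, -0.4]
grip_width: 0.0126
finger_force: 0.0
t 13.7 albums TCP [ 13.8 110.8   5.5] rot [-3.141  0.5    1.716] F [ 0.27  0.02 -0.43] q [-0.96  0.9   0.53  1.9   0.08  0.63 -0.49]
486 ((16.54407501220703, -82.3614273071289), (32.633907318115234, 99.80799865722656), 0.3307286202907562) [ 9.7022824e-02 -1.3225186e+02] [ 32.78738  -32.395134]
492 ((16.111459732055664, 60.82408905029297), (32.300228118896484, 99.55115509033203), 0.53147953748703) [-0.19406126 11.026373  ] [ 32.528168 110.48937 ]
```

Pushing works: brown moved 14 mm, still straight and upright. Remaining gap is 43.4 mm, so I'll go 36 mm more, then check.

```bash
python3 -m inch '[[-0.013,0,0.007,0,0,0,0.15],[-0.026,0,0.014,0,0,0,0.15],[-0.04,0,0.022,0,0,0,0.15],[-0.053,0,0.029,0,0,0,0.15],[-0.066,0,0.036,0,0,0,0.15],[-0.079,0,0.043,0,0,0,0.15],[-0.092,0,0.05,0,0,0,0.15],[-0.106,0,0.058,0,0,0,0.15],[-0.119,0,0.065,0,0,0,0.15],[-0.132,0,0.072,0,0,0,0.15],[-0.145,0,0.079,0,0,0,0.15],[-0.158,0,0.086,0,0,0,0.15],[-0.158,0,0.086,0,0,0,0.15]]'; python3 blocks.py
```

```text
clock: 15.42
position: [0.5307, 0.0733, 0.0056]
tool_rot: [-3.141, 0.5, 1.716]
force: [0.2, 0.4, -0.2]
grip_width: 0.0129
finger_force: 0.0
t 15.425 albums TCP [13.7 74.8  5.6] rot [-3.141  0.5    1.716] F [ 0.22  0.37 -0.22] q [-0.91  0.9   0.53  1.93  0.1   0.59 -0.46]
482 ((16.21086883544922, -82.19522857666016), (99.58428955078125, 31.973737716674805), 89.95611572265625) [   0.19524197 -131.98944   ] [ 32.22161  -32.411503]
488 ((16.23065185546875, 24.933712005615234), (32.10262680053711, 99.6102066040039), 0.08267181366682053) [  0.15220092 -24.877579  ] [32.331734 74.7439  ]
73 ((12.39603042602539, 113.02091979980469), (61.622230529785156, 19.3143253326416), 0.5618436932563782) [-18.486689 103.246956] [ 43.137466 122.95613 ]
```

```bash
python3 -m inch '[[-0.008,0,0.0045,0,0,0,0.15],[-0.016,0,0.009,0,0,0,0.15],[-0.022,0,0.012,0,0,0,0.15],[-0.027,0,0.0148,0,0,0,0.15],[-0.031,0,0.017,0,0,0,0.15],[-0.035,0,0.019,0,0,0,0.15],[-0.035,0,0.019,0,0,0,0.15]]'; python3 blocks.py
```

```text
clock: 16.35
position: [0.5319, 0.0658, 0.0055]
tool_rot: [-3.142, 0.5, 1.716]
force: [-0.3, 0.8, -0.6]
grip_width: 0.0127
finger_force: 0.2
t 16.35 albums TCP [13.8 67.2  5.5] rot [-3.142  0.5    1.716] F [-0.21  0.85 -0.55] q [-0.9   0.9   0.53  1.93  0.1   0.58 -0.45]
976 ((16.490976333618164, -32.44196319580078), (32.82715606689453, 199.1006622314453), 0.04062102362513542) [ 5.4543812e-02 -1.3199063e+02] [32.916145 67.109924]
66 ((13.932222366333008, 106.31197357177734), (66.6317367553711, 17.178997039794922), 0.1577228307723999) [-19.407167  97.69018 ] [ 47.225918 114.97899 ]
```

They now form one row: combined length is 199.1 mm and white's far end is still at -132. One tiny seating nudge, then retreat straight back and up.

```bash
python3 -m inch '[[-0.0035,0,0.002,0,0,0,0.15],[-0.0035,0,0.002,0,0,0,0.15],[0.02,0,-0.011,0,0,0,0.15],[0.1,0,-0.055,0,0,0,0.15],[0.25,0,-0.137,0,0,0,0.15],[0.4,0,-0.22,0,0,0,0.15],[0.4,0,-0.4,0,0,0,0.15],[0.4,0,-0.7,0,0,0,0.15],[0.4,0,-0.9,0,0,0,0.15],[0.4,0,-0.9,0,0,0,0.15],[0.4,0,-0.9,0,0,0,0.15]]'; python3 blocks.py; python3 -c "
from h import *
a=grab('top')['img'][60:320,80:480]; b=grab('side')['img']
cv2.imwrite('pics/fin.png',np.vstack([cv2.resize(a,(440,286)),cv2.resize(b[100:350,120:420],(440,310))])[:,:,::-1])"
```

```text
clock: 17.77
position: [0.5086, 0.2211, 0.1247]
tool_rot: [-3.141, 0.5, 1.717]
force: [-0.7, -0.0, -0.6]
grip_width: 0.0133
finger_force: 0.0
t 17.775 albums TCP [ 13.4 224.2 124.7] rot [-3.141  0.5    1.717] F [-0.67  0.09 -0.59] q [-1.13  0.75  0.56  1.74  0.07  0.99 -0.55]
980 ((16.395421981811523, -33.003456115722656), (32.81769561767578, 199.74073791503906), 0.018725600093603134) [-3.6846273e-02 -1.3287727e+02] [32.809406 66.86858 ]
```

View pics/fin.png

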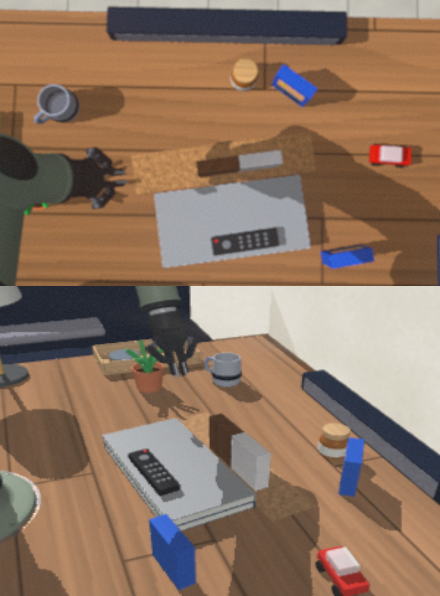

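The brown (218,167) and white (262,160) blocks stand upright in one straight row, touching. White was nudged less than 1 mm. The mug, candle, car, remote and plant are undisturbed, and the gripper is clear. Handing in.

```bash
python3 -c "
from workcell import bot
print(bot.job_done())"
```

```text
the job is handed in; nothing more can be done
None
```

The brown block now stands upright on the runner, flush and in line with the white one, which shifted less than 1 mm. One early mis-aimed push pressed down on the brown block with about 72 N at the wrist (limit 120 N), but it settled back without harm. I handed the job in at about 18 s.

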